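Jack up the front of the desktop throwing wheel and hold it

TASK

The desktop pottery wheel needs its front raised so that a colleague can change a worn foot. Bring the small lever jack over and set it flat on the table with its round saddle centred under the lift point marked by the raised ring on the wheel's front sill; then pump the handle once (press it all the way down, let it come all the way back up), press it all the way down again and finish while still holding it down, the wheel's front resting on the jack alone. Leave the turntable, the tape roll and the wooden rib where they are.

Things in the scene. Friction and masses are not known exactly. Their poses are not given: they have to be found in the camera images.
- jack: Loose grey lever jack, 0.8 kg. Origin on its underside below the pump block; z up, +x to the saddle, -x to the handle. Base 170 x 70 x 10 mm (x -70 to +100). Pump block, the place to grip: 55 mm along x, 44 along y, plain sides from 10 mm up to its top at 74 mm. Saddle centre at x = 75 mm. Handle pivots about y at x = -34, z = 58 mm; only the handle rises above 74 mm.
- saddle_top (a point): Centre of the top face of the jack's saddle, a flat dark steel disc 36 mm in diameter. 50 mm above the jack's underside with the handle up; rises 50 mm per radian of handle, 30 mm at full stroke.
- handle_pad (a point): Centre of the upper face of the rubber press pad at the handle's end (50 long, 46 wide, 14 mm thick), 130 mm from the pivot. Handle up: at x = -145, z = 127 mm in the jack's frame, sloping up 0.5 rad away from the block; fully down: x = -164, z = 52 mm, sloping down 0.1 rad.
- jack_handle (a joint): Handle angle, rad: 0 = fully up, 0.6 = fully down on its stop. A spring returns it to 0 when let go (2 to 4 N at the pad); lifting the wheel takes about 8 to 16 N straight down on the pad.
- wheel_base: Fixed rear mount of the white desktop pottery wheel. Origin on the table straight below the lift mark; +x towards the rear hinge. Housing x 35 to 315, y -175 to +85 mm, 158 mm high with pan and wheel head. Steel sill along its front, x -30 to +35 mm, 260 long, underside 62 and top 72 mm above the table with free space below: the jack goes in there from the -x side, pointing along +x.
- lift_mark (a point): The marked lift point: on top of the sill, centre of a raised ring 40 mm in diameter with a small stud in it, 30 mm in from the sill's front edge and 45 mm to one side of the sill's middle. At 72 mm height with the wheel down.
- wheel (a joint): Tilt of the pottery wheel about its rear hinge, rad: 0 = standing on its feet; about 0.06 with the jack fully raised (front up 18 mm).
- turntable: Bystander: aluminium banding wheel on a foot, 140 mm diameter, 78 mm high. Origin under its centre.
- tape: Bystander: yellow tape roll lying flat, 90 mm diameter, 25 mm high. Origin under its centre.
- rib: Bystander: flat wooden rib, 130 x 50 x 8 mm. Origin under its centre.

How it is judged:
By the outcome, as a careful person would: the job done as asked, in the order asked, and still so for the second after the job is handed in, while the arm keeps its last pose, push and grip.
It also fails if it takes over 64 s, if anything falls off the work surface, if the arm or the gripper's body presses on something with over 40 N, if the wrist force passes 120 N, or if a joint passes its speed limit or range.

ROBOT

A 6-joint arm with a two-finger parallel gripper is mounted at the origin on the work surface. World frame = base frame: x ahead of the robot, y to its left, z up, the work surface at z = 0. Lengths are in m, angles in rad, forces in N, time in s.
With the tool pointing down it reaches from about 0.35 to 0.975 m from the base axis. Payload 4.9 kg.
Tool frame: the origin (TCP) lies on the centre line of the jaws, within the pads' length; the fingertips stand 8 mm ahead of it and the grasp point (between the pads) lies 11 mm behind it; z points along the fingers, y is the direction in which the jaws open and shut (so a half turn about z gives the same grasp; the last joint's range is limited). The gripper opens to 85 mm and grips with 20 to 120 N. Pads are 22 mm wide; open, the fingers measure 114 mm over their backs; the gripper's body (76 mm by 85 mm) begins 54 mm behind the grasp point. The pads swing forward as they close: fully open they stand 13 mm farther back than shut.
Start: joints at [1.038, 0.053, 1.613, -0, 1.476, -0.119], TCP at [0.251, 0.572, 0.239] pointing down, gripper open.
Joint ranges: [-3.01, 3.01], [-1.01, 2.22], [0.06, 2.58], [-1.02, 4.17], [0.09, 2.62], [-3.14, 3.14]. Speed limits (rad/s): [2.57, 2.57, 3.14, 3.14, 3.14, 3.14].

INTERFACE

Orientations are given as a rotation vector (axis times angle).
In Python, from station import get_obs, get_image, calibration, finish_job gives the robot as it stands. The module is installed in compiled form; this text tells all that it offers.
- The arm moves only by the shell command python3 -m jog 'ROWS' [FORCE]. ROWS is JSON, a list of rows, each a list of 7 numbers: the shift along the tool's x, y, z in cm, then the turn, a rotation vector about the tool's x, y, z in rad, then the closure in counts, from 0 (fully open) to 255 (shut). In form: [[dx, dy, dz, ax, ay, az, jaw], ...]. A call has 1 to 8 rows; each row is the pose to reach, as a shift and turn from the pose measured when the call began, along the tool's axes at that moment; what a row does not reach only later rows make up. A row lasts 1/12 s, in which the tool goes at most 41.7 mm and 7.16 degrees, less where a joint would pass 70% of its speed; a pose out of reach is approached as far as the arm can. A call with a gripper value outside its range is refused whole. The fingers move at their own pace and stop on an object; FORCE is the grip in N (left out, the last holds). Time passes only in rows, so rows that repeat a pose let the fingers close. It gives the time, the measured TCP pose, the force and the opening at its end, in the units of the state.
- get_obs(): the state, without advancing time (a new reading comes with each control period).
- get_image(name): name is "side" or "top"; returns the picture (480x640x3 uint8, red, green, blue); there is no depth.
- calibration(name): a dict with "vfov" (degrees; the focal length in pixels is half the picture's height over the tangent of half this angle, whatever the lens; pixels are square), "cx", "cy" (the principal point, pixels), "R" (3x3) and "t" (3): a world point X has camera coordinates R X + t. Camera axes: x right, y down, z forward; pixel columns grow to the right and rows downward; lengths in m; the calibration is good to about 2 mm. A picture is of the moment at which its call begins. calibration takes no time and is no camera call.
- finish_job(): hands the job in, once; it reports no verdict.
The state is a dict: "t": time; "q": joint angles; "dq": joint speeds; "effort": joint torques, N m; "tool_pos": TCP position; "tool_rot": TCP orientation; "contact_force": force on the tool from outside, world axes, zero at the start; "wrist_torque": the same for the moment, N m; "opening": finger opening in m.
Only numpy, scipy, OpenCV 4.12 (cv2) and the standard library are available. Lean on these libraries where they do the work, as an engineer would, in place of code of your own. Each camera call takes 0.05 s, during which the arm holds its last target. There are 200 camera calls.

## Working session

There is one attempt and no reset: what is moved stays moved. The work goes in short steps, Python scripts to look and compute and a shell command to move; the robot and the scene stay as the last step left them, time stands still between calls to the robot, and variables do not carry over. Pictures are saved under pics/ and viewed, about 8 in all and at most 12, crops included, and the job is handed in when it is done.

```bash
mkdir -p pics
cat > h.py <<'E'
import numpy as np, cv2
from station import get_obs, get_image, calibration
from scipy.spatial.transform import Rotation as R_
def K(n):
    c=calibration(n); f=240/np.tan(np.radians(c['vfov'])/2); return f,c['cx'],c['cy'],np.array(c['R']),np.array(c['t'])
def proj(n,X):
    f,cx,cy,R,t=K(n); p=np.atleast_2d(X)@R.T+t; return np.c_[cx+f*p[:,0]/p[:,2],cy+f*p[:,1]/p[:,2]]
def ray(n,u,v):
    f,cx,cy,R,t=K(n); d=R.T@np.array([(u-cx)/f,(v-cy)/f,1]); return -R.T@t,d
def onz(n,u,v,z):
    o,d=ray(n,u,v); return o+d*(z-o[2])/d[2]
def snap(n,name):
    im=get_image(n); cv2.imwrite(f'pics/{name}.png',im[:,:,::-1]); return im
E
python3 - <<'E'
from h import *
np.set_printoptions(precision=3,suppress=True)
for n in('top','side'):
    snap(n,n+'0'); c=calibration(n); print(n,c, -np.array(c['R']).T@np.array(c['t']))
print(get_obs())
E
```

```text
top {'vfov': 43.26171189301113, 'cx': 329.93736984044943, 'cy': 239.63452852293534, 'R': array([[-0.006, -1.   ,  0.   ],
       [-0.987,  0.006, -0.163],
       [ 0.163, -0.001, -0.987]]), 't': array([-0.068,  0.579,  1.839])} [ 0.27  -0.07   1.909]
side {'vfov': 47.30061825904441, 'cx': 309.86878570401643, 'cy': 242.7965927630045, 'R': array([[-0.912, -0.411,  0.001],
       [-0.304,  0.673, -0.674],
       [ 0.276, -0.615, -0.738]]), 't': array([0.476, 0.263, 1.479])} [0.105 0.928 1.269]
{'t': 0.1, 'q': array([ 1.038,  0.053,  1.614, -0.   ,  1.476, -0.119]), 'dq': array([-0.001, -0.001, -0.003,  0.001,  0.002, -0.   ]), 'effort': array([  0.   , -39.491, -37.136,  -0.   ,   0.004,   0.   ]), 'tool_pos': array([0.251, 0.572, 0.238]), 'tool_rot': array([-0.645, -3.074,  0.003]), 'contact_force': array([ 0.503, -0.07 , -0.313]), 'wrist_torque': array([0.024, 0.009, 0.041]), 'opening': 0.08538023972467196}
```

View pics/top0.png

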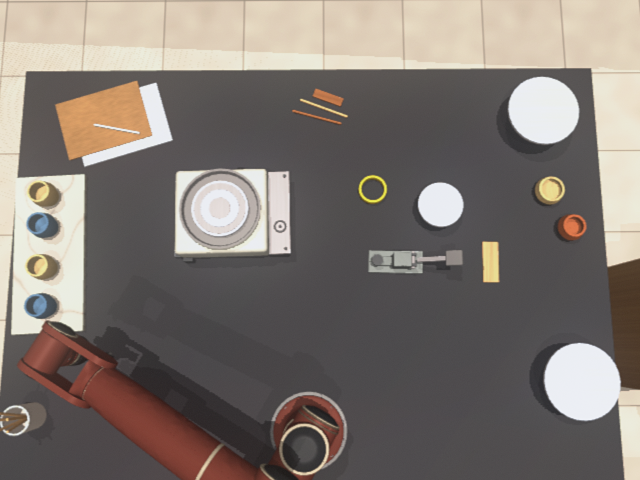

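View pics/side0.png

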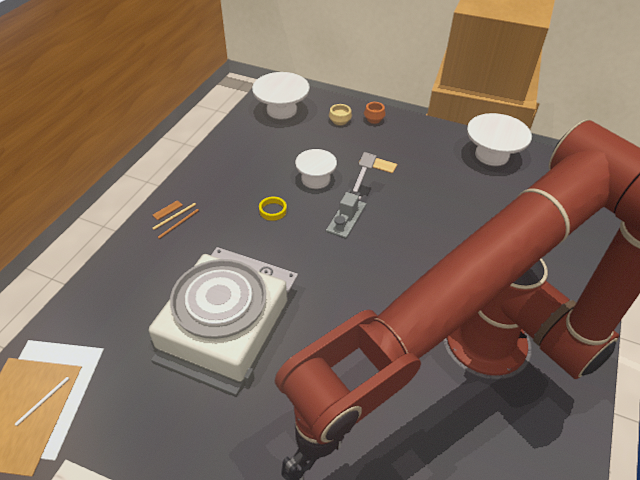

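The top view shows the wheel at left with its sill at column ~280 and the ring at (280,227). The jack is at right, with the saddle at (377,261), block at (403,260) and pad at (454,258), already pointing roughly at the sill. The tape (372,189), turntable (440,205) and rib (490,262) are nearby. I'll enlarge the two key areas.

Run:
```python
from h import *
np.set_printoptions(precision=4,suppress=True)
im=cv2.imread('pics/top0.png')
a=cv2.resize(im[235:285,360:500],None,fx=5.5,fy=5.5,interpolation=cv2.INTER_CUBIC)
b=cv2.resize(im[160:270,255:300],None,fx=2.7,fy=2.7,interpolation=cv2.INTER_CUBIC)
s=cv2.imread('pics/side0.png')
c=cv2.resize(s[145:245,315:405],None,fx=3,fy=3,interpolation=cv2.INTER_CUBIC)
d=cv2.resize(s[240:300,200:305],None,fx=3,fy=3,interpolation=cv2.INTER_CUBIC)
C=np.zeros((600,800,3),np.uint8);C[:a.shape[0],:a.shape[1]]=a
C[290:290+b.shape[0],:b.shape[1]]=b;C[290:290+c.shape[0],140:140+c.shape[1]]=c;C[290:290+d.shape[0],430:430+d.shape[1]]=d
cv2.imwrite('pics/c0.png',C)
for nm,n,u,v,z in[('ring','top',280,226.5,.072),('ringS','side',266,271,.072),('saddle','top',377,261,.05),('saddleS','side',340,219,.05),('block','top',403,260,.074),('blockS','side',350,200,.074),('pad','top',454,258,.127),('padS','side',367,160,.127),('rib','top',490,262,.008),('tt','top',440,205,.078),('tape','top',372,189,.025)]:
    print(nm,onz(n,u,v,z))
```

```text
ring [0.6163 0.082  0.072 ]
ringS [0.6217 0.0804 0.072 ]
saddle [ 0.5099 -0.2172  0.05  ]
saddleS [ 0.5167 -0.2183  0.05  ]
block [ 0.5093 -0.2949  0.074 ]
blockS [ 0.5117 -0.2878  0.074 ]
pad [ 0.5075 -0.44    0.127 ]
padS [ 0.5128 -0.4348  0.127 ]
rib [ 0.5098 -0.5781  0.008 ]
tt [ 0.6797 -0.4134  0.078 ]
tape [ 0.7453 -0.2076  0.025 ]
```

View pics/c0.png

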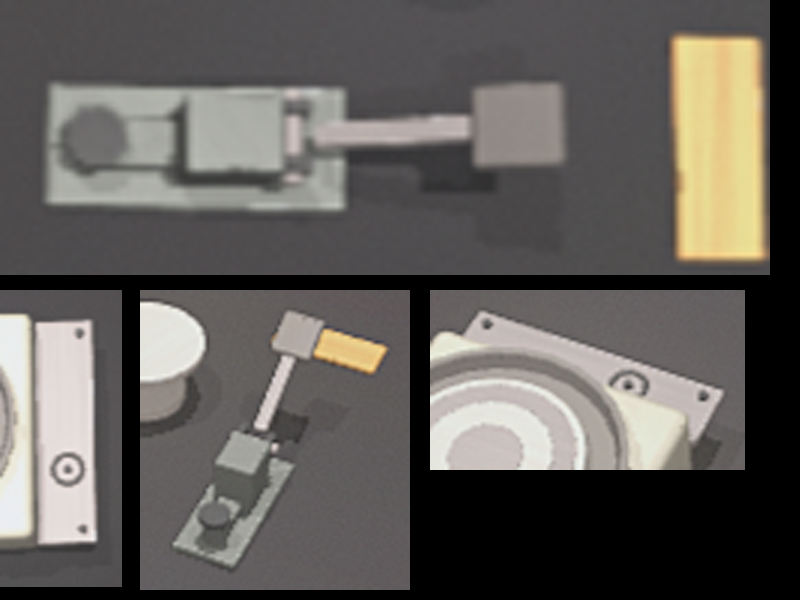

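Run:
```python
from h import *
np.set_printoptions(precision=4,suppress=True)
def A(x,y): return 360+(x+.5)/5.5-.5,235+(y+.5)/5.5-.5
def B(x,y): return 255+(x+.5)/2.7-.5,160+(y-290+.5)/2.7-.5
def Cc(x,y): return 315+(x-140+.5)/3-.5,145+(y-290+.5)/3-.5
def D(x,y): return 200+(x-430+.5)/3-.5,240+(y-290+.5)/3-.5
def both(nm,p,q,z):
    o1,d1=ray('top',*p);o2,d2=ray('side',*q)
    M=np.c_[d1,-d2]; s=np.linalg.lstsq(M,o2-o1,rcond=None)[0]
    a,b=o1+s[0]*d1,o2+s[1]*d2
    print(nm,onz('top',*p,z)[:2],onz('side',*q,z)[:2],'tri',(a+b)/2,np.linalg.norm(a-b))
both('ring',B(67,469),D(628,385),.072)
both('saddle',A(94,136),Cc(214,515),.05)
both('block',A(234,133),Cc(242,454),.074)
both('pad',A(518,124),Cc(299,335),.127)
e=[onz('top',*B(*p),.072) for p in((92,321),(95,541),(36,323),(39,544))]; print('sill',e,'yaw',[np.arctan2(*(e[i]-e[i+1])[[1,0]]) for i in(0,2)])
g=[onz('top',*A(*p),.01) for p in((48,83),(46,204),(345,89),(345,210))]; print('base',g,g[0]-g[2],g[1]-g[3],sum(g)/4)
g=[onz('top',*A(*p),.074) for p in((187,96),(281,93),(187,172),(281,170))]; print('blk',g)
im=cv2.imread('pics/top0.png').astype(int)
print(proj('top',[[.251,.572,.239]]))
# mask of jack base edges & ring darkness
```

```text
ring [0.6179 0.0836] [0.622  0.0819] tri [0.619  0.0838 0.0751] 0.0033981627173989394
saddle [ 0.5151 -0.2164] [ 0.5175 -0.2147] tri [ 0.5166 -0.2162  0.0486] 0.0026683255370071033
block [ 0.5131 -0.2923] [ 0.5167 -0.2889] tri [ 0.5156 -0.2922  0.071 ] 0.0042203689692037055
pad [ 0.5101 -0.4394] [ 0.5114 -0.4373] tri [ 0.5112 -0.4396  0.1251] 0.0017186619429724011
sill [array([0.7926, 0.0558, 0.072 ]), array([0.5345, 0.0512, 0.072 ]), array([0.7906, 0.1208, 0.072 ]), array([0.5315, 0.1147, 0.072 ])] yaw [np.float64(0.017984445359284004), np.float64(0.0235178548152658)]
base [array([ 0.5514, -0.1936,  0.01  ]), array([ 0.4813, -0.1912,  0.01  ]), array([ 0.5468, -0.3647,  0.01  ]), array([ 0.4767, -0.3625,  0.01  ])] [0.0046 0.1712 0.    ] [0.0045 0.1713 0.    ] [ 0.514 -0.278  0.01 ]
blk [array([ 0.5341, -0.2667,  0.074 ]), array([ 0.5354, -0.3191,  0.074 ]), array([ 0.4915, -0.2657,  0.074 ]), array([ 0.4923, -0.3179,  0.074 ])]
[[ 93.6405 348.4493]]
```

Both views agree to about 4 mm. The ring is at about (0.619, 0.083) and the jack origin at about (0.5145, -0.2915), with its heading 0.025 off +y. The wheel's +x axis is turned about +0.02 the other way. Next I'll work out the first move.

```bash
cat >> h.py <<'E'
def go(x,y,z,head):
    """row to a down pose whose tool y is perpendicular to heading 'head' (world angle of the jack's +x)"""
    o=get_obs(); R=R_.from_rotvec(o['tool_rot']).as_matrix()
    best=None
    for s in(1,-1):
        yx=s*np.array([-np.sin(head),np.cos(head),0]); zt=np.array([0,0,-1.]); T=np.c_[np.cross(yx,zt),yx,zt]
        rv=R_.from_matrix(R.T@T).as_rotvec()
        if best is None or np.linalg.norm(rv)<np.linalg.norm(best): best=rv
    d=R.T@(np.array([x,y,z])-o['tool_pos'])*100
    np.set_printoptions(precision=3,suppress=True)
    print('t',o['t'],'pos',o['tool_pos'],'F',o['contact_force'],'open',o['opening'],'q6',o['q'][5]); print('R',R.round(3).tolist()); print('row',d,best, 'deg',np.degrees(np.linalg.norm(best)))
E
python3 -c "
from h import *
go(.5145,-.2915,.20,np.pi/2-.025)"
```

```text
t 0.1 pos [0.251 0.572 0.238] F [ 0.503 -0.07  -0.313] open 0.08538023972467196 q6 -0.11901360962771002
R [[-0.916, 0.402, -0.001], [0.402, 0.916, -0.002], [0.0, -0.002, -1.0]]
row [-58.834 -68.441   3.933] [-0.002  0.001  1.182] deg 67.72392423053546
```

```bash
python3 -m jog '[[-19.6,-22.8,0,0,0,0.39,0],[-19.6,-22.8,0,0,0,0.39,0],[-19.6,-22.8,0,0,0,0.39,0],[-19.6,-22.8,0,0,0,0.39,0],[-19.6,-22.8,0,0,0,0.39,0],[-19.6,-22.8,0,0,0,0.39,0],[-19.6,-22.8,0,0,0,0.39,0],[-19.6,-22.8,0,0,0,0.39,0]]' 40
python3 -c "
from h import *
go(.5145,-.2915,.20,np.pi/2-.025)"
```

```text
t: 0.77
tool_pos: [0.3396, 0.28, 0.238]
tool_rot: [1.235, 2.887, -0.006]
contact_force: [-0.0, 0.5, -0.4]
opening: 0.0858
t 0.7667 pos [0.34  0.28  0.238] F [-0.021  0.541 -0.43 ] open 0.08582272100502478 q6 -0.2401917997348417
R [[-0.691, 0.723, -0.001], [0.723, 0.691, -0.004], [-0.002, -0.003, -1.0]]
row [-53.403 -26.811   4.003] [-0.002  0.003  0.787] deg 45.1117247517217
```

```bash
python3 -m jog '[[-53.4,-26.8,4,0,0,0.787,0],[-53.4,-26.8,4,0,0,0.787,0],[-53.4,-26.8,4,0,0,0.787,0],[-53.4,-26.8,4,0,0,0.787,0],[-53.4,-26.8,4,0,0,0.787,0],[-53.4,-26.8,4,0,0,0.787,0],[-53.4,-26.8,4,0,0,0.787,0],[-53.4,-26.8,4,0,0,0.787,0]]'
python3 -c "
from h import *
go(.5145,-.2915,.20,np.pi/2-.025)"
```

```text
t: 1.43
tool_pos: [0.436, -0.0358, 0.217]
tool_rot: [2.249, 2.19, -0.004]
contact_force: [0.2, 0.7, 0.8]
opening: 0.085
t 1.4333 pos [ 0.436 -0.036  0.217] F [0.25  0.71  0.813] open 0.0849774134319944 q6 -0.22366539339955413
R [[0.026, 1.0, -0.0], [1.0, -0.026, -0.003], [-0.003, 0.0, -1.0]]
row [-25.347   8.525   1.785] [ 0.     0.003 -0.001] deg 0.21252307340060375
```

```bash
python3 -m jog '[[-25.3,8.5,1.8,0,0.003,0,0],[-25.3,8.5,1.8,0,0.003,0,0],[-25.3,8.5,1.8,0,0.003,0,0],[-25.3,8.5,1.8,0,0.003,0,0],[-25.3,8.5,1.8,0,0.003,0,0],[-25.3,8.5,1.8,0,0.003,0,0],[-25.3,8.5,1.8,0,0.003,0,0],[-25.3,8.5,1.8,0,0.003,0,0]]'
python3 -c "
from h import *
snap('top','t1'); s=snap('side','s1')
p=proj('side',[.515,-.29,.074])[0].astype(int); print(p, proj('side',[get_obs()['tool_pos']]))
cv2.imwrite('pics/s1c.png',cv2.resize(s[p[1]-90:p[1]+60,p[0]-80:p[0]+80,::-1],None,fx=4,fy=4)[:600,:800])
go(.5145,-.2915,.09,np.pi/2-.025)"
```

```text
t: 2.1
tool_pos: [0.5145, -0.2945, 0.1985]
tool_rot: [-2.254, -2.187, 0.002]
contact_force: [-0.6, 0.8, 0.0]
opening: 0.0853
[349 199] [[351.93422162 168.78365528]]
t 2.2 pos [ 0.514 -0.291  0.199] F [-0.64  -0.12   0.345] open 0.08553689845873892 q6 -0.6138210512521175
R [[0.027, 1.0, -0.001], [1.0, -0.027, 0.001], [0.001, -0.001, -1.0]]
row [-0.054  0.058 10.892] [-0.001 -0.001 -0.002] deg 0.16823176949896496
```

View pics/s1c.png

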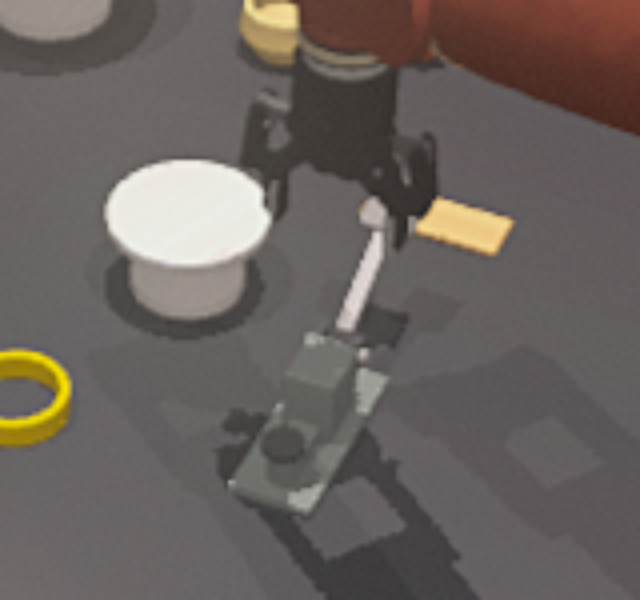

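The gripper sits squarely above the jack (block at crop ~(322,375), fingers straddling it), clear of the turntable. Descending and gripping.

```bash
python3 -m jog '[[0,0.05,4,0,0,0,0],[0,0.05,8,0,0,0,0],[0,0.05,11,0,0,0,0],[0,0.05,13,0,0,0,0],[0,0.05,14.5,0,0,0,0],[0,0.05,15.5,0,0,0,0],[0,0.05,15.9,0,0,0,0],[0,0.05,15.9,0,0,0,0]]' && python3 -m jog '[[0,0,0,0,0,0,120],[0,0,0,0,0,0,180],[0,0,0,0,0,0,255],[0,0,0,0,0,0,255],[0,0,0,0,0,0,255],[0,0,0,0,0,0,255],[0,0,0,0,0,0,255],[0,0,0,0,0,0,255]]' 60
python3 -c "
from h import *
go(.5145,-.2915,.045,np.pi/2-.025)"
```

```text
t: 2.87
tool_pos: [0.514, -0.2897, 0.0394]
tool_rot: [-2.248, -2.19, 0.0]
contact_force: [-0.5, -0.2, 0.4]
opening: 0.0853
t: 3.53
tool_pos: [0.5154, -0.2904, 0.0411]
tool_rot: [2.251, 2.192, 0.001]
contact_force: [2.3, 1.0, 5.8]
opening: 0.0437
t 3.5333 pos [ 0.515 -0.29   0.041] F [2.275 1.    5.754] open 0.043653873625761334 q6 -0.6131660272762713
R [[0.026, 1.0, 0.001], [1.0, -0.026, 0.001], [0.001, 0.001, -1.0]]
row [-0.112 -0.089 -0.394] [ 0.001 -0.001 -0.001] deg 0.10048831416184656
```

Gripped at 44 mm, which matches the block. Lift and carry to a stand-off in front of the sill.

```bash
python3 -m jog '[[0,0,-1,0,0,0,255],[0,0,-2,0,0,0,255],[0,0,-2.5,0,0,0,255],[2,1,-2.5,0,0,0,255],[5,2.4,-2.5,0,0,-0.01,255],[8,3.8,-2.5,0,0,-0.02,255],[11,5.2,-2.5,0,0,-0.03,255],[14,6.7,-2.5,0,0,-0.045,255]]'
python3 -c "
from h import *
go(.6223,-.08,.066,np.pi/2+.02)"
```

```text
t: 4.2
tool_pos: [0.585, -0.1506, 0.0649]
tool_rot: [-2.199, -2.24, 0.001]
contact_force: [0.3, -0.3, -9.8]
opening: 0.0435
t 4.2 pos [ 0.585 -0.151  0.065] F [ 0.285 -0.28  -9.766] open 0.043466469841993156 q6 -0.3939228498957261
R [[-0.018, 1.0, -0.002], [1.0, 0.018, 0.001], [0.001, -0.002, -1.0]]
row [ 6.992  3.861 -0.111] [-0.002 -0.001 -0.002] deg 0.18355633334242893
```

```bash
python3 -m jog '[[2,1,0,0,0,0,255],[4,2.2,0,0,0,0,255],[6,3.3,0,0,0,0,255],[7,3.9,0,0,0,0,255],[7,3.9,0,0,0,0,255],[7,3.9,0,0,0,0,255]]'
python3 -c "
from h import *
go(.6223,-.08,.046,np.pi/2+.02)
t=snap('top','t2'); s=snap('side','s2')
print(get_obs()['tool_pos'])
C=np.zeros((600,800,3),np.uint8)
C[:,:400]=cv2.resize(t[180:280,270:370,::-1],(600,600),interpolation=cv2.INTER_CUBIC)[:,:400]
C[:,400:]=cv2.resize(s[220:320,240:340,::-1],(600,600),interpolation=cv2.INTER_CUBIC)[:,:400]
cv2.imwrite('pics/c2.png',C)
for n in('top','side'): print(proj(n,[[.6208,-.005,.075],[.622,-.08,.1],[.62,.083,.072]]))
"
```

```text
t: 4.7
tool_pos: [0.6218, -0.0796, 0.0639]
tool_rot: [-2.197, -2.24, 0.004]
contact_force: [-0.3, 0.0, -8.6]
opening: 0.0437
t 4.7 pos [ 0.622 -0.08   0.064] F [-0.254  0.005 -8.567] open 0.04368602711623247 q6 -0.2655476598491914
R [[-0.02, 1.0, -0.005], [1.0, 0.02, 0.001], [0.001, -0.005, -1.0]]
row [-0.043  0.055  1.794] [-0.005 -0.001 -0.   ] deg 0.2795141737448016
[ 0.622 -0.081  0.064]
[[308.139 224.7  ]
 [332.485 222.62 ]
 [279.685 225.314]]
[[279.699 249.808]
 [290.234 226.87 ]
 [266.13  271.843]]
```

View pics/c2.png

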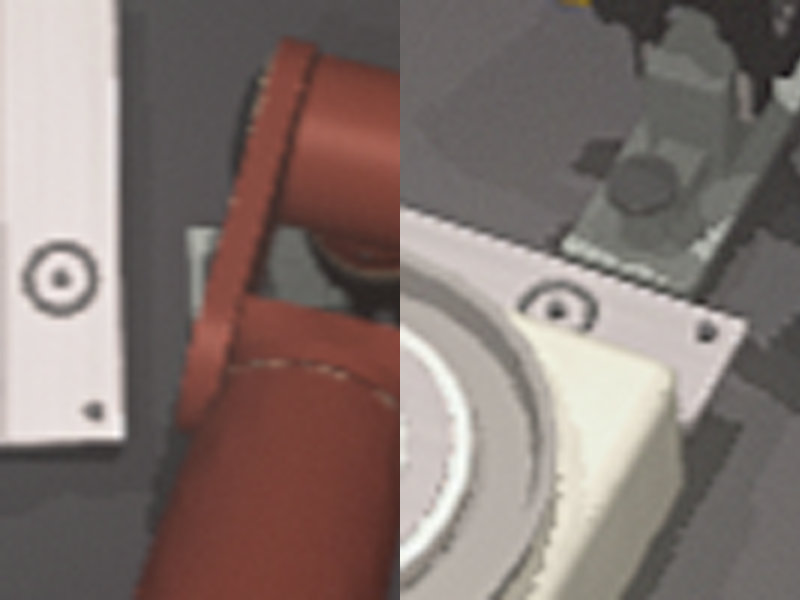

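The side crop shows the saddle at about (280.4,250.1) px and the ring at (265.8,271.6), and both are now at nearly the same height. That makes their relative offset in this view nearly free of calibration error.

Run:
```python
from h import *
np.set_printoptions(precision=4,suppress=True)
t=get_obs()['tool_pos']; zs=.050+t[2]-.041
s=onz('side',280.4,250.1,zs); r=onz('side',265.8,271.6,.072)
r0=onz('top',*[279.5,226.0],.072)
print('saddle',s,'ring',r,'top ring',r0,'delta',r-s,'tcp',t,'tcp target',t+r-s, 'offset saddle-tcp',s-t)
```

```text
saddle [ 0.6192 -0.0062  0.0732] ring [0.6213 0.0826 0.072 ] top ring [0.6178 0.0836 0.072 ] delta [ 0.002   0.0888 -0.0012] tcp [ 0.6218 -0.0806  0.0642] tcp target [0.6238 0.0082 0.063 ] offset saddle-tcp [-0.0025  0.0744  0.009 ]
```

```bash
python3 -m jog '[[0,0.2,1,-0.005,0,0,255],[0,0.2,1.85,-0.005,0,0,255],[0,0.2,1.85,-0.005,0,0,255],[2,0.25,1.85,-0.005,0,0,255],[4,0.25,1.85,-0.005,0,0,255],[6,0.25,1.85,-0.005,0,0,255],[7.5,0.25,1.85,-0.005,0,0,255],[8.4,0.25,1.85,-0.005,0,0,255]]'
python3 -c "
from h import *
go(.6225,.009,.045,np.pi/2+.02)"
```

```text
t: 5.47
tool_pos: [0.622, 0.0049, 0.0451]
tool_rot: [-2.2, -2.241, -0.001]
contact_force: [0.5, 0.2, -9.1]
opening: 0.0436
t 5.4667 pos [0.622 0.005 0.045] F [ 0.51   0.169 -9.079] open 0.04358438863974054 q6 -0.13177763210498736
R [[-0.019, 1.0, -0.001], [1.0, 0.019, 0.002], [0.002, -0.0, -1.0]]
row [0.407 0.059 0.014] [-0.    -0.002 -0.001] deg 0.12697658740349263
```

```bash
python3 -m jog '[[0.2,0.06,0,0,-0.002,0,255],[0.41,0.06,0,0,-0.002,0,255],[0.41,0.06,0,0,-0.002,0,255],[0.41,0.06,0.15,0,-0.002,0,255],[0.41,0.06,0.3,0,-0.002,0,255],[0.41,0.06,0.4,0,-0.002,0,255],[0.41,0.06,0.45,0,-0.002,0,255],[0.41,0.06,0.45,0,-0.002,0,255]]'
python3 -c "
from h import *
go(.6225,.009,.041,np.pi/2+.02)"
```

```text
t: 6.13
tool_pos: [0.6228, 0.0085, 0.0411]
tool_rot: [2.201, 2.241, -0.001]
contact_force: [-1.6, -1.1, -5.4]
opening: 0.0433
t 6.1333 pos [0.623 0.008 0.041] F [-1.619 -1.145 -5.399] open 0.04325879670853035 q6 -0.1234253361422486
R [[-0.018, 1.0, 0.0], [1.0, 0.018, -0.001], [-0.001, 0.0, -1.0]]
row [ 0.055 -0.034  0.007] [ 0.     0.001 -0.002] deg 0.11118088259702365
```

```bash
python3 -m jog '[[0,0,0.05,0,0,0,255],[0,0,0.08,0,0,0,255],[0,0,0.08,0,0,0,255],[0,0,0.08,0,0,0,200],[0,0,0.08,0,0,0,100],[0,0,0.08,0,0,0,0],[0,0,0.08,0,0,0,0],[0,0,0.08,0,0,0,0]]' && python3 -m jog '[[0,0,0,0,0,0,0],[0,0,-2,0,0,0,0],[0,0,-5,0,0,0,0],[0,0,-9,0,0,0,0],[0,0,-12,0,0,0,0],[0,0,-15,0,0,0,0],[0,0,-16,0,0,0,0],[0,0,-16,0,0,0,0]]'
python3 -c "
from h import *
go(.6235,-.15,.22,np.pi/2+.02)"
```

```text
t: 6.8
tool_pos: [0.624, 0.0084, 0.0413]
tool_rot: [2.199, 2.24, 0.002]
contact_force: [-0.9, 0.6, 1.0]
opening: 0.0845
t: 7.47
tool_pos: [0.6259, 0.0083, 0.206]
tool_rot: [2.195, 2.235, 0.01]
contact_force: [0.8, 0.5, 0.3]
opening: 0.0857
t 7.4667 pos [0.626 0.008 0.206] F [0.824 0.523 0.347] open 0.08568550252404115 q6 -0.12346011550072149
R [[-0.018, 1.0, 0.011], [1.0, 0.018, -0.002], [-0.002, 0.011, -1.0]]
row [-15.825  -0.515  -1.374] [ 0.011  0.002 -0.002] deg 0.643000973765595
```

```bash
python3 -m jog '[[-4,-0.2,-1.4,0.011,0,0,255],[-8,-0.3,-1.4,0.011,0,0,255],[-12,-0.4,-1.4,0.011,0,0,255],[-15,-0.5,-1.4,0.011,0,0,255],[-15.8,-0.5,-1.4,0.011,0,0,255],[-15.8,-0.5,-1.4,0.011,0,0,255],[-15.8,-0.5,-1.4,0.011,0,0,255],[-15.8,-0.5,-1.4,0.011,0,0,255]]'
python3 -c "
from h import *
go(.6235,-.15,.22,np.pi/2+.02)
t=snap('top','t3'); s=snap('side','s3')
C=np.zeros((600,800,3),np.uint8)
C[:,:400]=cv2.resize(t[170:290,270:350,::-1],(400,600),interpolation=cv2.INTER_CUBIC)
C[:,400:]=cv2.resize(s[180:300,240:320,::-1],(400,600),interpolation=cv2.INTER_CUBIC)
cv2.imwrite('pics/c3.png',C)
for n in('top','side'): print(proj(n,[[.6225,.009,.074],[.6254,-.136,.127]]))
"
```

```text
t: 8.13
tool_pos: [0.6233, -0.1482, 0.2188]
tool_rot: [-2.199, -2.242, 0.003]
contact_force: [-0.2, -0.1, -0.1]
opening: -0.0002
t 8.1333 pos [ 0.623 -0.148  0.219] F [-0.238 -0.095 -0.13 ] open -0.00020433223991807948 q6 -0.3683271953049064
R [[-0.02, 1.0, -0.002], [1.0, 0.02, -0.001], [-0.001, -0.002, -1.0]]
row [-0.182  0.018 -0.119] [-0.002  0.001 -0.   ] deg 0.12170081444089659
[[303.614 224.248]
 [351.173 219.674]]
[[277.043 253.141]
 [297.067 208.014]]
```

View pics/c3.png

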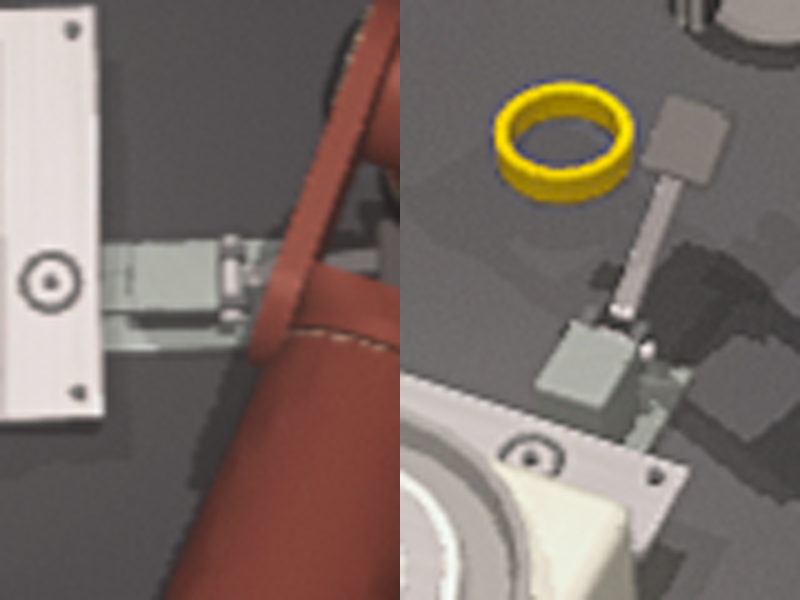

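Run:
```python
from h import *
np.set_printoptions(precision=4,suppress=True)
T=lambda x,y:(270+(x+.5)/5-.5,170+(y+.5)/5-.5)
S=lambda x,y:(240+(x-400+.5)/5-.5,180+(y+.5)/5-.5)
for n,f,b,r,p in(('top',T,(177,277),(51,282),None),('side',S,(589,365),(531,460),(688,140))):
    B=onz(n,*f(*b),.074);Rg=onz(n,*f(*r),.072);print(n,B,Rg,'ring-block',Rg-B)
    if p: print('pad',onz(n,*f(*p),.127))
# block top via contour in both views
for n,box in(('t3',(270,170,350,290)),('s3',(240,180,320,300))):
    im=cv2.imread(f'pics/{n}.png'); x0,y0,x1,y1=box
    hsv=cv2.cvtColor(im[y0:y1,x0:x1],cv2.COLOR_BGR2HSV)
    px=im[int(225) if n=='t3' else 253, 305 if n=='t3' else 277]; print(n,px)
    m=(np.abs(im[y0:y1,x0:x1].astype(int)-px).max(2)<10).astype(np.uint8)
    k,l,st,ce=cv2.connectedComponentsWithStats(m); i=1+np.argmax(st[1:,4]); print(st[i],ce[i]+[x0,y0])
    c=onz('top' if n=='t3' else 'side',*(ce[i]+[x0,y0]),.074); print(c)
```

```text
top [0.6201 0.0047 0.074 ] [0.6178 0.0826 0.072 ] ring-block [-0.0023  0.0779 -0.002 ]
side [0.6225 0.0067 0.074 ] [0.6213 0.0826 0.072 ] ring-block [-0.0012  0.0759 -0.002 ]
pad [ 0.6258 -0.1378  0.127 ]
t3 [168 176 174]
[ 27  49  16  13 193] [304.5078 224.5959]
[0.6214 0.0062 0.074 ]
s3 [168 175 173]
[ 28  65  19  16 179] [276.7654 252.6201]
[0.6241 0.0075 0.074 ]
```

The block-to-ring offset is within about 2 mm of the ideal in both views, so the jack is placed well. The pad is at (0.6255, -0.1375). Next I approach the pad and press along its arc.

```bash
python3 -m jog '[[0.3,0.2,2.5,-0.002,0,0,255],[0.8,0.3,5,-0.002,0,0,255],[1.05,0.3,6.8,-0.002,0,0,255],[1.05,0.3,7.4,-0.002,0,0,255],[1.05,0.3,7.4,-0.002,0,0,255]]' && python3 -m jog '[[-0.2,0,0.7,0,0,0,255],[-0.45,0,1.2,0,0,0,255],[-0.7,0,1.7,0,0,0,255],[-0.9,0,2.2,0,0,0,255],[-1.1,0,2.75,0,0,0,255],[-1.3,0,3.3,0,0,0,255],[-1.4,0,3.8,0,0,0,255],[-1.55,0,4.3,0,0,0,255]]'
python3 -c "
from h import *
go(.626,-.1565,.061,np.pi/2+.02)"
```

```text
t: 8.65
tool_pos: [0.6251, -0.136, 0.1432]
tool_rot: [-2.195, -2.244, 0.003]
contact_force: [1.1, 0.5, 0.8]
opening: 0.0002
t: 9.32
tool_pos: [0.626, -0.1525, 0.1016]
tool_rot: [2.197, 2.245, -0.003]
contact_force: [-1.3, -0.7, 9.5]
opening: -0.0003
t 9.3167 pos [ 0.626 -0.153  0.102] F [-1.341 -0.721  9.496] open -0.00030703557370390637 q6 -0.374692956139045
R [[-0.022, 1.0, -0.001], [1.0, 0.022, -0.001], [-0.001, -0.001, -1.0]]
row [-0.394 -0.007  4.062] [-0.001  0.001  0.002] deg 0.14104031538251902
```

Load is 9.5 N at mid-stroke, so the saddle is bearing on the sill. Continue to the stop.

```bash
python3 -m jog '[[-0.15,0,0.6,0,0,0,255],[-0.25,0,1.2,0,0,0,255],[-0.35,0,1.8,0,0,0,255],[-0.4,0,2.4,0,0,0,255],[-0.4,0,3,0,0,0,255],[-0.4,0,3.4,0,0,0,255],[-0.4,0,3.7,0,0,0,255],[-0.4,0,3.8,0,0,0,255]]'
python3 -c "
from h import *
go(.626,-.1565,.061,np.pi/2+.02)"
```

```text
t: 9.98
tool_pos: [0.6262, -0.1573, 0.0647]
tool_rot: [2.197, 2.245, -0.004]
contact_force: [-3.6, -1.0, 10.4]
opening: -0.0001
t 9.9833 pos [ 0.626 -0.157  0.065] F [-3.554 -1.006 10.352] open -7.841437953969095e-05 q6 -0.3805821035829637
R [[-0.021, 1.0, -0.002], [1.0, 0.021, -0.002], [-0.002, -0.002, -1.0]]
row [ 0.077 -0.019  0.371] [-0.002  0.002  0.001] deg 0.17104283210604881
```

```bash
python3 -m jog '[[0.05,0,0.15,0,0,0,255],[0.05,0,0.3,0,0,0,255],[0.05,0,0.45,0,0,0,255],[0.05,0,0.55,0,0,0,255],[0.05,0,0.55,0,0,0,255]]'
python3 -c "
from h import *
go(.626,-.1565,.061,np.pi/2+.02)"
```

```text
t: 10.4
tool_pos: [0.6262, -0.1572, 0.0605]
tool_rot: [2.198, 2.245, -0.005]
contact_force: [-3.6, -0.6, 9.9]
opening: -0.0002
t 10.4 pos [ 0.626 -0.157  0.061] F [-3.61  -0.605  9.852] open -0.00023185485548866228 q6 -0.3799476222490522
R [[-0.021, 1.0, -0.002], [1.0, 0.021, -0.002], [-0.002, -0.002, -1.0]]
row [ 0.067 -0.022 -0.049] [-0.002  0.002  0.001] deg 0.19010651962582104
```

No force jump yet, so the stop hasn't been reached. Keep going in small steps.

```bash
python3 -m jog '[[0,0,0.15,0,0,0,255],[0,0,0.3,0,0,0,255],[0,0,0.3,0,0,0,255],[0,0,0.3,0,0,0,255]]'; python3 -m jog '[[0,0,0.15,0,0,0,255],[0,0,0.3,0,0,0,255],[0,0,0.3,0,0,0,255],[0,0,0.3,0,0,0,255]]'
```

```text
t: 10.73
tool_pos: [0.6263, -0.1572, 0.0599]
tool_rot: [-2.197, -2.244, 0.005]
contact_force: [-5.7, 2.0, 13.9]
opening: 0.0001
t: 11.07
tool_pos: [0.6264, -0.1572, 0.0598]
tool_rot: [-2.196, -2.243, 0.005]
contact_force: [-7.2, 2.6, 17.4]
opening: 0.0006
```

The stop is reached: z holds at 0.0598 while the force climbs to 17 N. I'll take a look, then let the handle rise along its arc.

```bash
python3 -c "
from h import *
t=snap('top','t4'); s=snap('side','s4')
C=np.zeros((600,800,3),np.uint8)
C[:,:400]=cv2.resize(t[170:290,270:350,::-1],(400,600),interpolation=cv2.INTER_CUBIC)
C[:,400:]=cv2.resize(s[180:300,240:320,::-1],(400,600),interpolation=cv2.INTER_CUBIC)
cv2.imwrite('pics/c4.png',C)
S=(lambda p:((p[0]-240+.5)*5+400,(p[1]-180+.5)*5))
r=onz('side',265.8,271.6,.072)
for z in(.072,.090): print(z,S(proj('side',[r[0],r[1],z])[0]))
go(.626,-.1565,.061,np.pi/2+.02)
"
```

```text
0.072 (np.float64(531.5000000000007), np.float64(460.5000000000001))
0.09 (np.float64(529.6146481833161), np.float64(440.0519260261558))
t 11.1667 pos [ 0.626 -0.157  0.06 ] F [-6.518  3.077 16.716] open -0.00016078376864869643 q6 -0.38034438572866797
R [[-0.021, 1.0, -0.004], [1.0, 0.021, -0.001], [-0.001, -0.004, -1.0]]
row [ 0.072 -0.043 -0.12 ] [-0.004  0.001  0.001] deg 0.24590058324273822
```

View pics/c4.png

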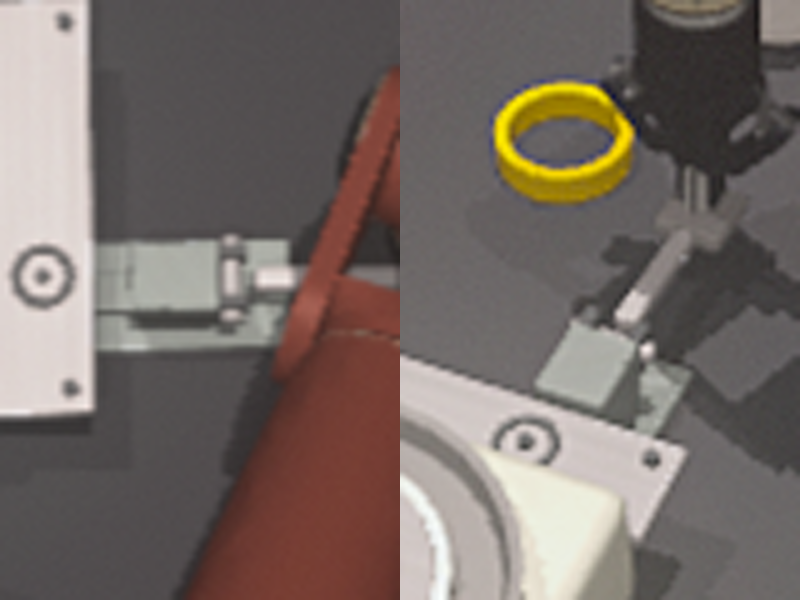

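The ring has risen to crop (526,442), against 440 predicted for an 18 mm lift, and the block hasn't moved. Now let the handle all the way up, following the arc.

```bash
python3 -m jog '[[0,0,-0.6,0,0,0,255],[0,0,-1.2,0,0,0,255],[0.05,0,-1.8,0,0,0,255],[0.1,0,-2.4,0,0,0,255],[0.2,0,-3,0,0,0,255],[0.3,0,-3.6,0,0,0,255],[0.45,0,-4.2,0,0,0,255],[0.65,0,-4.8,0,0,0,255]]'; python3 -m jog '[[0.15,0,-0.6,0,0,0,255],[0.35,0,-1.2,0,0,0,255],[0.6,0,-1.8,0,0,0,255],[0.9,0,-2.4,0,0,0,255],[1.1,0,-3,0,0,0,255],[1.3,0,-3.6,0,0,0,255],[1.3,0,-4.6,0,0,0,255],[1.3,0,-4.8,0,0,0,255]]'; python3 -m jog '[[0,0,-0.8,0,0,0,255],[0,0,-0.8,0,0,0,255],[0,0,-0.8,0,0,0,255],[0,0,-0.8,0,0,0,255],[0,0,-0.8,0,0,0,255],[0,0,-0.8,0,0,0,255]]'
python3 -c "
from h import *
s=snap('side','s5'); t=snap('top','t5')
C=np.zeros((600,800,3),np.uint8)
C[:,:400]=cv2.resize(t[170:290,270:350,::-1],(400,600),interpolation=cv2.INTER_CUBIC)
C[:,400:]=cv2.resize(s[180:300,240:320,::-1],(400,600),interpolation=cv2.INTER_CUBIC)
cv2.imwrite('pics/c5.png',C)
go(.6264,-.1375,.1432,np.pi/2+.02)"
```

```text
t: 11.83
tool_pos: [0.6263, -0.1506, 0.1085]
tool_rot: [-2.196, -2.242, 0.006]
contact_force: [-0.6, 1.6, 2.3]
opening: -0.0002
t: 12.5
tool_pos: [0.6271, -0.1378, 0.1588]
tool_rot: [-2.198, -2.245, 0.004]
contact_force: [0.3, -0.5, 0.3]
opening: -0.0
t: 13.0
tool_pos: [0.6268, -0.1377, 0.1661]
tool_rot: [-2.197, -2.244, 0.005]
contact_force: [0.2, -0.9, -0.4]
opening: -0.0001
t 13.1 pos [ 0.627 -0.138  0.166] F [0.004 0.56  0.434] open 8.031500509098152e-05 q6 -0.3519124672844158
R [[-0.021, 1.0, -0.003], [1.0, 0.021, -0.001], [-0.001, -0.003, -1.0]]
row [ 0.025 -0.04   2.305] [-0.003  0.001  0.001] deg 0.20225207763981795
```

View pics/c5.png

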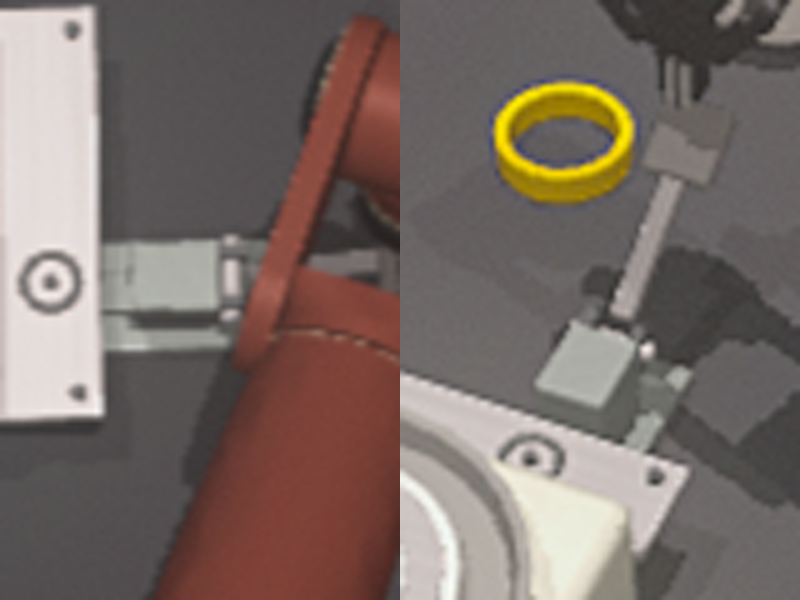

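The handle is fully back up (pad at (690,143), as before), the ring is back at (531,460), and the jack hasn't moved. Second press.

```bash
python3 -m jog '[[0,0,1.2,-0.003,0,0,255],[0,0,2.2,-0.003,0,0,255],[-0.2,0,3,-0.003,0,0,255],[-0.45,0,3.5,-0.003,0,0,255],[-0.7,0,4,-0.003,0,0,255],[-0.9,0,4.5,-0.003,0,0,255],[-1.1,0,5.05,-0.003,0,0,255],[-1.3,0,5.6,-0.003,0,0,255]]'; python3 -m jog '[[-0.15,0,0.5,0,0,0,255],[-0.3,0,1,0,0,0,255],[-0.4,0,1.6,0,0,0,255],[-0.5,0,2.2,0,0,0,255],[-0.55,0,2.8,0,0,0,255],[-0.6,0,3.4,0,0,0,255],[-0.6,0,4,0,0,0,255],[-0.6,0,4.3,0,0,0,255]]'
python3 -c "
from h import *
go(.6264,-.1572,.060,np.pi/2+.02)"
```

```text
t: 13.77
tool_pos: [0.627, -0.1508, 0.1098]
tool_rot: [2.198, 2.244, -0.001]
contact_force: [-1.6, 2.8, 1.7]
opening: 0.0002
t: 14.43
tool_pos: [0.6274, -0.1578, 0.0681]
tool_rot: [2.197, 2.244, -0.003]
contact_force: [-4.8, 0.8, 10.9]
opening: 0.0003
t 14.4333 pos [ 0.627 -0.158  0.068] F [-4.849  0.838 10.942] open 0.0002721528691731842 q6 -0.38083276979191777
R [[-0.021, 1.0, 0.0], [1.0, 0.021, -0.002], [-0.002, -0.0, -1.0]]
row [ 0.062 -0.094  0.809] [-0.     0.002  0.001] deg 0.15388672284238278
```

```bash
python3 -m jog '[[0.03,-0.03,0.3,0,0,0,255],[0.05,-0.05,0.6,0,0,0,255],[0.05,-0.05,0.8,0,0,0,255],[0.05,-0.05,0.95,0,0,0,255],[0.05,-0.05,0.95,0,0,0,255]]';  python3 -m jog '[[0,0,0.15,0,0,0,255],[0,0,0.3,0,0,0,255],[0,0,0.3,0,0,0,255],[0,0,0.3,0,0,0,255]]'; python3 -m jog '[[0,0,0.15,0,0,0,255],[0,0,0.35,0,0,0,255],[0,0,0.35,0,0,0,255],[0,0,0.35,0,0,0,255],[0,0,0.35,0,0,0,255]]'
```

```text
t: 14.85
tool_pos: [0.6274, -0.1578, 0.0604]
tool_rot: [2.196, 2.243, -0.003]
contact_force: [-3.7, 2.1, 11.2]
opening: -0.0
t: 15.18
tool_pos: [0.628, -0.1581, 0.06]
tool_rot: [2.195, 2.243, -0.003]
contact_force: [-6.9, 2.5, 13.6]
opening: 0.0
t: 15.6
tool_pos: [0.6288, -0.1586, 0.0598]
tool_rot: [2.194, 2.243, -0.002]
contact_force: [-7.1, 4.0, 16.2]
opening: -0.0001
```

```bash
python3 -m jog '[[0.05,-0.1,0.33,0,0,0,255],[0.05,-0.1,0.35,0,0,0,255],[0.05,-0.1,0.35,0,0,0,255],[0.05,-0.1,0.35,0,0,0,255],[0.05,-0.1,0.35,0,0,0,255],[0.05,-0.1,0.35,0,0,0,255],[0.05,-0.1,0.35,0,0,0,255],[0.05,-0.1,0.35,0,0,0,255]]'
python3 -c "
from h import *
t=snap('top','t6'); s=snap('side','s6')
C=np.zeros((600,800,3),np.uint8)
C[:,:400]=cv2.resize(t[170:290,270:350,::-1],(400,600),interpolation=cv2.INTER_CUBIC)
C[:,400:]=cv2.resize(s[180:300,240:320,::-1],(400,600),interpolation=cv2.INTER_CUBIC)
cv2.imwrite('pics/c6.png',C)
go(.6264,-.1572,.060,np.pi/2+.02)
# unmoved bystanders: compare first and last pictures
a,b=cv2.imread('pics/side0.png').astype(int),cv2.imread('pics/side0.png').astype(int)
b=cv2.imread('pics/s6.png').astype(int); y=lambda i:(i[:,:,2]>150)&(i[:,:,1]>130)&(i[:,:,0]<80)
for i in(a,b): m=y(i)[190:225,255:290]; print('tape',np.argwhere(m).mean(0) if m.any() else None)
a,b=[cv2.imread(f'pics/{n}.png').astype(int) for n in('top0','t6')]
for nm,(x0,y0,x1,y1) in dict(tt=(410,178,470,235),tape=(355,172,390,206),rib=(478,238,504,286)).items(): print(nm,np.abs(a-b)[y0:y1,x0:x1].max(2).mean())
"
```

```text
t: 16.27
tool_pos: [0.6287, -0.1587, 0.0597]
tool_rot: [2.193, 2.242, -0.002]
contact_force: [-6.4, 3.1, 16.2]
opening: 0.0
t 16.3667 pos [ 0.629 -0.159  0.06 ] F [-7.506  3.636 15.86 ] open 8.371678074150175e-05 q6 -0.3812464010011191
R [[-0.022, 1.0, 0.003], [1.0, 0.022, -0.005], [-0.005, 0.003, -1.0]]
row [ 0.147 -0.232 -0.025] [0.003 0.005 0.002] deg 0.34143550726717287
tape [15.917 17.238]
tape [16.602 16.371]
tt 1.067543859649123
tape 27.536974789915966
rib 1.1137820512820513
```

View pics/c6.png

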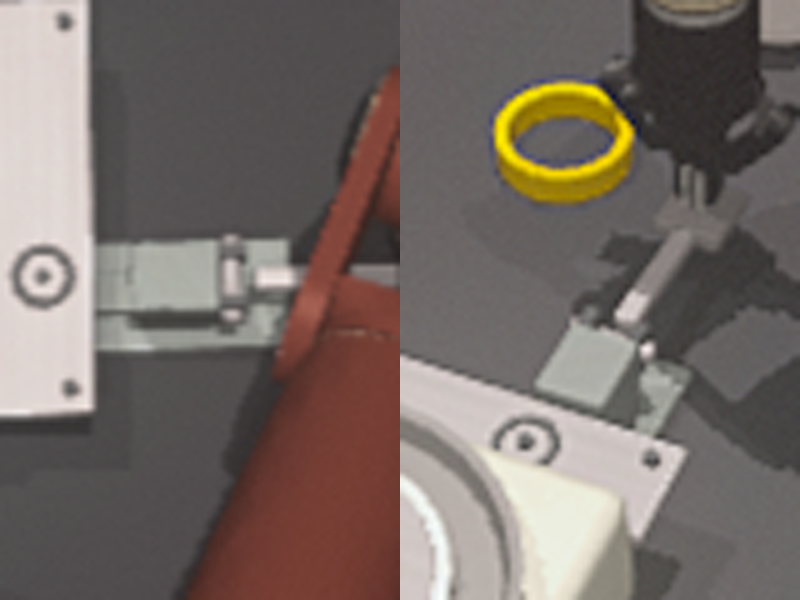

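The wheel is up, with the ring at (526,442) as on the first full press. The jack and tape are where they were, and the pad is pinned on its stop at a steady 16 N. Handing in.

```bash
python3 -c "
from station import *
print(finish_job()); o=get_obs(); print(o['t'],o['tool_pos'],o['contact_force'])"
```

```text
the job is handed in; nothing more can be done
None
the job is handed in; nothing more can be done
```

The jack is under the wheel's lift mark, and I handed the job in at about 16.4 s with the handle held down and the wheel's front raised. I gripped the jack by its pump block, carried it over and set it flat on the table. I then pumped once (full press, full return) and pressed fully down again.

**Last checks**
- **Saddle position:** after placing, its offset from the ring was about 1 to 3 mm. That comes from the block-to-ring distance in both views, since the sill hides the saddle. The block did not shift in later pictures.
- **Handle:** on both presses the tool stopped at 59.7–59.8 mm height, where the down stop was expected. The force rose from about 10–11 N to 16–17 N there. In between, the pictures showed the handle fully up and the wheel back down.
- **Lift:** at both full presses the ring sat about 2 enlarged pixels (under 2 mm) from where an 18 mm rise would put it.
- **Other objects:** the turntable and rib are unchanged in the top view. The arm hides the tape there, so its automatic comparison came out high (27.5). In the side view the tape's measured centre shifted by under 1 pixel, because the gripper now covers its edge, and it looks unmoved since the jack was placed.

**One oddity:** a sideways force of about 7 N stayed on the pad during the final hold, and a small correction did not remove it. The tool crept about 1.5 mm sideways on the second press, then held still.

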